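Set out the varnishing bench: jars into their anti-tip bases, brush onto its rest

TASK

Set the bench out for varnishing the white violin: stand each of the three closed varnish jars at the front of the bench in the wooden anti-tip base bored to its size, fully down on the floor of the bore, and lay the varnish brush across both uprights of its wooden rest, in the troughs. Keep the jars upright all the time, leave the bases and the rest standing flat on the bench, and do not disturb the sanding block or the finger plane.

Things in the scene. Friction and masses are not known exactly. Their poses are not given: they have to be found in the camera images.
- slim_jar: The tallest and slimmest of the three jars, golden lid: closed glass varnish jar, body 48 mm across, straight-sided up to a rounded shoulder that ends 95 mm above its underside, lid 40 mm across on top, 109 mm high in all, about 0.16 kg, standing on the front half of the bench (the three stock jars at its far right back corner are not meant). Origin at the centre of the underside; z up.
- middle_jar: The jar of middle height and width, wood-brown lid: closed glass varnish jar, body 58 mm across, straight-sided up to a rounded shoulder that ends 75 mm above its underside, lid 49 mm across on top, 89 mm high in all, about 0.16 kg, standing on the front half of the bench (the three stock jars at its far right back corner are not meant). Origin at the centre of the underside; z up.
- squat_jar: The lowest and widest of the three jars, black lid: closed glass varnish jar, body 64 mm across, straight-sided up to a rounded shoulder that ends 62 mm above its underside, lid 54 mm across on top, 76 mm high in all, about 0.16 kg, standing on the front half of the bench (the three stock jars at its far right back corner are not meant). Origin at the centre of the underside; z up.
- narrow_base: Wooden anti-tip base for the slim jar: square foot 96 x 96 mm, 13 mm thick, with a tall turned collar 75 mm across on it. A blind round bore 54 mm across and 28 mm deep stands open at the top in its middle, its mouth countersunk 5 mm wider all round; the floor of the bore is 8 mm above the underside. 36 mm high in all, loose, about 0.7 kg. Origin at the centre of the underside, on the axis of the bore; z up, x and y along the sides.
- round_base: Wooden anti-tip base for the middle jar: a turned round disc 100 mm across at the foot and 83 mm at the top. A blind round bore 64 mm across and 22 mm deep stands open at the top in its middle, its mouth countersunk 5 mm wider all round; the floor of the bore is 8 mm above the underside. 30 mm high in all, loose, about 0.7 kg. Origin at the centre of the underside, on the axis of the bore; z up, x and y along the sides.
- square_base: Wooden anti-tip base for the squat jar: a low plain square block 104 x 104 mm with rounded corners. A blind round bore 70 mm across and 18 mm deep stands open at the top in its middle, its mouth countersunk 5 mm wider all round; the floor of the bore is 8 mm above the underside. 26 mm high in all, loose, about 0.7 kg. Origin at the centre of the underside, on the axis of the bore; z up, x and y square to its sides.
- varnish_brush: Flat varnish brush lying on the bench, 181 mm long, 12 mm thick, about 0.03 kg. Origin at the middle of its length, at the height of the underside; y along its length toward the bristles, x across it, z up. The wooden handle (tapering, at most 12 mm wide and about 10 mm wide at the origin) runs from y = -90 to 30 mm, the ferrule (20 mm wide) from 28 to 58 mm, the bristles (22 mm wide) to 90 mm.
- brush_rest: Small wooden brush rest: a board 66 (x) x 100 (y) x 8 mm with two uprights 8 mm thick across it, at y = -40 and +40 mm, 66 mm wide and 40 mm high. Each has a trough in its upper edge: flat for about 26 mm in the middle at 28 mm above the underside, with sides sloping up; a brush lies in both troughs, along y, either way round, its middle near the origin, and the 72 mm between the uprights are free for fingers. Loose, 0.4 kg. Origin at the centre of the underside; z up.
- finger_plane: Small brass finger plane, 29 x 60 x 31 mm, lying on the right: not to be disturbed. Origin at the centre of the underside, y along its length.
- sanding_block: Cork sanding block 46 x 90 x 27 mm lying on the left: not to be disturbed. Origin at the centre of the underside, y along its length.
Things that resemble listed ones, but are neither listed nor needed, are in the scene too. Leave any purple look-alike of the round_base alone.

How it is judged:
By the outcome, as a careful person would: the job done as asked, in the order asked, and still so for the second after the job is handed in, with the robot touching nothing.
It also fails if it takes over 102 s, if anything falls off the work surface, if the arm or the gripper's body presses on something with over 40 N, if the wrist force passes 120 N, or if a joint passes its speed limit or range.

ROBOT

A 6-joint arm with a two-finger parallel gripper is mounted at the origin on a cart in front of the work surface, level with it; the furniture and walls round the work are solid. World frame = base frame: x ahead of the robot, y to its left, z up, the work surface at z = 0. Lengths are in m, angles in rad, forces in N, time in s.
With the tool pointing down it reaches from about 0.35 to 0.975 m from the base axis. Payload 7.1 kg.
Tool frame: the origin (TCP) lies between the finger pads; the fingertips stand 22 mm ahead of it and the grasp point (between the pads) lies 3 mm ahead of it; z points along the fingers, y is the direction in which the jaws open and shut (so a half turn about z gives the same grasp; the last joint's range is limited). The gripper opens to 88 mm and grips with 3 to 60 N. Pads are 20 mm wide; open, the fingers measure 115 mm over their backs; the gripper's body (75 mm by 178 mm) begins 61 mm behind the grasp point.
Start: joints at [1.258, 0.423, 1.63, -0, 1.089, -0.019], TCP at [0.181, 0.598, 0.245] pointing down, gripper open.
Joint ranges: [-3, 3], [-0.9, 2.11], [0.09, 2.58], [-1.31, 4.45], [0.11, 2.69], [-2.54, 2.54]. Speed limits (rad/s): [2.39, 2.39, 3.01, 3.14, 3.14, 3.14].

INTERFACE

Orientations are given as a 3x3 rotation matrix whose columns are the frame's x, y, z axes.
In Python, from rig import * gives the robot as it stands.
- The arm moves only by the tool arm_command, never from a script. Its argument "deltas" is a list of rows, each a list of 3 entries, a list of its own where there are three numbers: the opening in per cent of the stroke, from 0 (shut) to 100 (fully open), then the shift along the tool's x, y, z in mm, then the turn about the tool's z in degrees. A call has 1 to 8 rows; each row is the pose to reach, as a shift and turn from the pose commanded when the call began, along the tool's axes at that moment; what a row does not reach only later rows make up. A row lasts 1/12 s, in which the tool goes at most 41.7 mm and 7.16 degrees, less where a joint would pass 70% of its speed; a pose out of reach is approached as far as the arm can. A call with a gripper value outside its range is refused whole. The fingers move at their own pace and stop on an object; "grip_force" is the grip in N (left out, the last holds). Time passes only in rows, so rows that repeat a pose let the fingers close. It gives the time, the measured TCP pose, the force and the opening at its end, in the units of the state.
- get_state(): the state, without advancing time (a new reading comes with each control period).
- snapshot(name): name is "scene" or "top" or "wrist"; returns a dict with "img" (384x512x3 uint8, red, green, blue), "depth" (384x512 float32, m along the optical axis (not along the pixel's ray), 0 where there is no reading), "mtx" (3x3 intrinsics, pixels), "view" (4x4, takes a point from world to camera coordinates); the wrist camera has in their place "T_tool_cam" (4x4, takes a point from camera to tool coordinates, whose origin is the TCP and whose axes are the flange's). Camera axes: x right, y up, looking along -z (the intrinsics and any distortion apply to the point x, -y, -z); pixel columns grow to the right and rows downward; lengths in m; the calibration is good to about 2 mm. A picture is of the moment at which its call begins: read the wrist's pose just before it.
- finish_job(): hands the job in, once; it reports no verdict.
Trained networks look in a picture, given as the dict that the camera call returned (one of the last four; its "shot" number tells which), for a name from the list of things; names that differ only in an ending like _2 or _b are one class to them, and where a whole thing is asked for, a point or a joint stands for the part that bears it (a point fixed in the world has none). Each returns a list of dicts, best first, with "score" (0 to 1); they miss things now and then, are a little off and sometimes report something else, mostly with a low value. They report only what shows in the picture. A call takes as long as a camera call. They do not tell look-alikes from the thing itself.
- outline_of(picture, query): "pixels" (384x512 bool, what is visible of it) and "rect" ([left, top, right, bottom] in pixels, round what is visible of it).
- place_of(picture, query): "location" ([column, row] in pixels: a listed point, or the origin of a listed thing).
The state is a dict: "t": time; "joint_pos": joint angles; "qd": joint speeds; "joint_efforts": joint torques, N m; "position": TCP position; "tcp_rot": TCP orientation; "ft_force": force on the tool from outside, world axes, zero at the start; "torque": the same for the moment, N m; "opening": finger opening in m.
Only numpy, scipy, OpenCV 4.12 (cv2) and the standard library are available. Lean on these libraries where they do the work, as an engineer would, in place of code of your own. Each camera call takes 0.05 s, during which the arm holds its last target.

## Working session

There is one attempt and no reset: what is moved stays moved. The work goes in short steps, Python scripts to look and compute and a tool call to move; the robot and the scene stay as the last step left them, time stands still between calls to the robot, and variables do not carry over. Pictures are saved under pics/ and viewed, and the job is handed in when it is done.

Besides the shell and the picture viewer there is one more tool, called after "Request:" by a JSON object that holds its "method" and its "body". arm_command: Moves the arm, as the interface text tells. Its arguments: {"type":"object","properties":{"deltas":{"type":"array"},"grip_force":{"type":"number"}},"required":["deltas"]}

```bash
ls; mkdir -p pics
python3 - <<'E'
from rig import *
import cv2
s=get_state(); print(s)
for n in ("scene","top","wrist"):
    p=snapshot(n); cv2.imwrite(f"pics/{n}0.png",cv2.cvtColor(p["img"],cv2.COLOR_RGB2BGR)); print(n,p["mtx"],p.get("view",p.get("T_tool_cam")),[k for k in p])
E
```

```text
pics
{'t': 0.0, 'joint_pos': array([ 1.25803561e+00,  4.23865821e-01,  1.63068941e+00, -1.08997954e-05,
        1.08857049e+00, -1.89912657e-02]), 'qd': array([ 1.82624209e-03, -9.59361412e-04, -1.55871753e-04, -1.90819699e-04,
       -2.50430708e-04, -5.26895878e-05]), 'joint_efforts': array([ 5.85802809e-04, -5.44633126e+01, -2.73663855e+01,  6.43829280e-02,
        2.27703725e-02, -1.01475475e-04]), 'position': array([0.18078959, 0.59773909, 0.2438863 ]), 'tcp_rot': array([[-9.57160649e-01,  2.89557038e-01, -4.62515465e-04],
       [ 2.89557407e-01,  9.57159533e-01, -1.46166473e-03],
       [ 1.94657775e-05, -1.53297274e-03, -9.99998825e-01]]), 'ft_force': array([-0.59516834,  0.08527074,  0.30246594]), 'torque': array([-0.01944676, -0.02395589,  0.01511778]), 'opening': 0.08747813720240953}
scene [[418.08174227   0.         255.12764598]
 [  0.         418.08174227 192.12296206]
 [  0.           0.           1.        ]] [[ 0.72529089 -0.68824618  0.01644105 -0.40000099]
 [ 0.29290893  0.3301108   0.89734677 -0.18941992]
 [-0.62302286 -0.64602171  0.4410198  -1.04100225]
 [ 0.   
[... 207 characters left out ...]
     ]] [[ 0.00570533 -0.99978819 -0.01977411  0.02238365]
 [ 0.98530203  0.0022444   0.17080652 -0.56640823]
 [-0.17072597 -0.02045798  0.98510614 -1.61096108]
 [ 0.          0.          0.          1.        ]] ['img', 'depth', 'mtx', 'view', 'shot']
wrist [[288.48088105   0.         259.68628156]
 [  0.         288.48088105 189.53497979]
 [  0.           0.           1.        ]] [[-5.82367507e-04  9.55352845e-01  2.95466754e-01  8.21827126e-02]
 [ 9.99999638e-01  3.73161287e-04  7.64439976e-04 -6.94269861e-04]
 [ 6.20053151e-04  2.95467093e-01 -9.55352716e-01 -1.39341503e-01]
 [ 0.00000000e+00  0.00000000e+00  0.00000000e+00  1.00000000e+00]] ['img', 'depth', 'mtx', 'T_tool_cam', 'shot']
```

View pics/scene0.png

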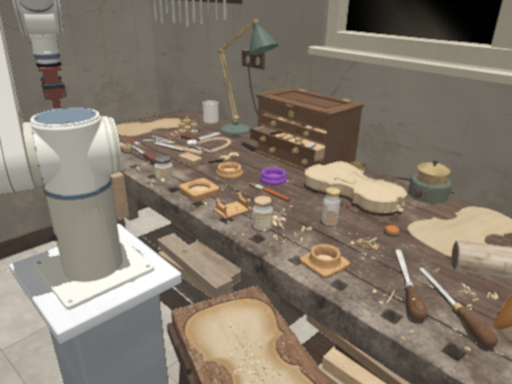

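View pics/top0.png

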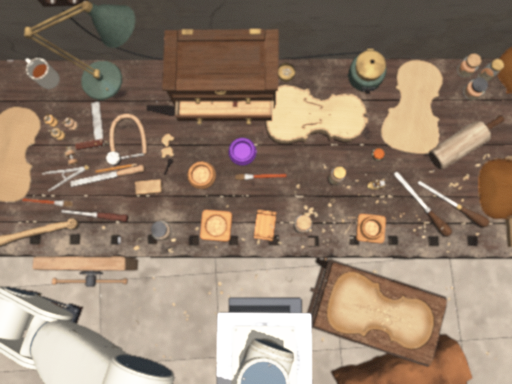

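View pics/wrist0.png

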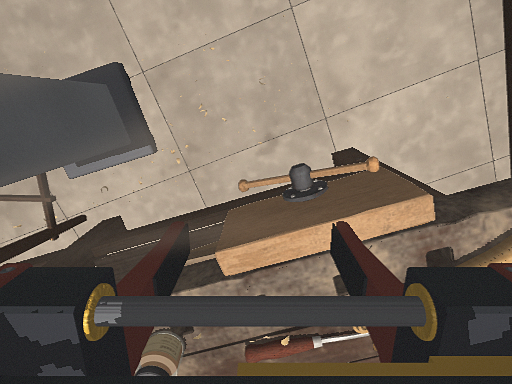

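```bash
cat > h.py <<'E'
from rig import *
import numpy as np, cv2
def save(p,n): cv2.imwrite(f"pics/{n}.png",cv2.cvtColor(p["img"],cv2.COLOR_RGB2BGR))
def c2w(p,s=None):
    if "view" in p: return np.linalg.inv(p["view"])
    T=np.eye(4);T[:3,:3]=s["tcp_rot"];T[:3,3]=s["position"]; return T@p["T_tool_cam"]
def ray(p,T,uv):
    K=p["mtx"];u,v=uv
    d=np.array([(u-K[0,2])/K[0,0],-(v-K[1,2])/K[1,1],-1.])
    return T[:3,3],T[:3,:3]@d
def onz(p,T,uv,z):
    o,d=ray(p,T,uv); return o+d*(z-o[2])/d[2]
def cloud(p,T):
    K=p["mtx"];D=p["depth"];v,u=np.indices(D.shape)
    P=np.stack([(u-K[0,2])/K[0,0]*D,-(v-K[1,2])/K[1,1]*D,-D],-1)
    W=P@T[:3,:3].T+T[:3,3]; W[D<=0]=np.nan; return W
def proj(p,T,P):
    q=np.linalg.inv(T)@np.append(P,1); K=p["mtx"]
    return np.array([K[0,0]*q[0]/-q[2]+K[0,2],-K[1,1]*q[1]/-q[2]+K[1,2]])
names="slim_jar middle_jar squat_jar narrow_base round_base square_base varnish_brush brush_rest finger_plane sanding_block".split()
E
python3 - <<'E'
from h import *
np.set_printoptions(precision=3,suppress=True)
for c in ("top","scene"):
    p=snapshot(c);T=c2w(p);W=cloud(p,T)
    for n in names:
        for r in place_of(p,n)[:3]:
            print(c,n,round(r["score"],2),np.round(r["location"],1),onz(p,T,r["location"],0))
        for r in outline_of(p,n)[:2]:
            m=r["pixels"];q=W[m];q=q[~np.isnan(q[:,0])]
            print("   out",round(r["score"],2),np.round(r["rect"]),m.sum(),np.nanmedian(q,0) if len(q) else 0,np.nanpercentile(q[:,2],95) if len(q) else 0)
E
```

```text
top slim_jar 0.67 [331.9 179.4] [ 0.617 -0.243  0.   ]
   out 0.63 [328. 166. 345. 186.] 192 [ 0.611 -0.246  0.1  ] 0.11379454626104571
top middle_jar 0.8 [303. 229.] [ 0.438 -0.138  0.   ]
   out 0.62 [294. 218. 312. 236.] 270 [ 0.448 -0.129  0.087] 0.09457655082035661
top squat_jar 0.89 [162.9 230.8] [0.43  0.358 0.   ]
   out 0.87 [150. 222. 172. 242.] 293 [0.426 0.35  0.074] 0.08223045929175322
   out 0.73 [135. 182. 161. 195.] 355 [0.583 0.411 0.028] 0.035552635417287135
top narrow_base 0.64 [368.9 228.4] [ 0.441 -0.369  0.   ]
   out 0.56 [354. 215. 382. 241.] 740 [ 0.442 -0.369  0.015] 0.03893517742489083
top round_base 0.8 [203.  176.1] [0.628 0.22  0.   ]
top round_base 0.78 [240.8 149.1] [0.729 0.085 0.   ]
   out 0.74 [190. 163. 216. 190.] 624 [0.631 0.227 0.015] 0.03360965858127707
   out 0.57 [228. 137. 257. 165.] 617 [0.718 0.08  0.015] 0.033667673619372285
top square_base 0.89 [215.7 226.1] [0.447 0.171 0.   ]
   out 0.72 [200. 211. 232. 242.] 891 [0.449 0.172 0.022] 0.0312756097203708
top varnish_brush 0.73 [261.1 172.6] [0.641 0.011 0.   ]
   out 0.68 [234. 173. 267.
[... 1572 characters left out ...]
18] 0.030361546594963096
scene square_base 0.91 [200.9 193.1] [0.451 0.163 0.   ]
   out 0.68 [182. 181. 220. 203.] 640 [0.443 0.161 0.02 ] 0.027358960589406348
scene varnish_brush 0.51 [265.2 192.5] [0.619 0.021 0.   ]
scene varnish_brush 0.17 [367.2 246.7] [ 0.591 -0.405  0.   ]
scene brush_rest 0.87 [232.1 206.6] [ 0.467  0.018 -0.   ]
   out 0.56 [216. 196. 251. 221.] 480 [ 0.448 -0.011  0.009] 0.03311398743816018
scene finger_plane 0.57 [370.4 245.8] [ 0.602 -0.408  0.   ]
   out 0.56 [358. 240. 376. 250.] 145 [ 0.59  -0.407  0.01 ] 0.025641691366760977
scene sanding_block 0.81 [190.3 160.6] [0.598 0.43  0.   ]
   out 0.67 [179. 154. 205. 168.] 231 [0.571 0.395 0.023] 0.0293602485054518
```

Request:
{"method": "arm_command", "body": {"deltas": [[100,[-343,-239,0],0],[100,[-343,-239,0],0],[100,[-343,-239,0],0],[100,[-343,-239,0],0],[100,[-343,-239,0],0],[100,[-343,-239,0],0],[100,[-343,-239,0],0],[100,[-343,-239,0],0]]}}

```text
t: 2.92
position: [0.3885, 0.335, 0.2449]
tcp_rot: [[-0.957, 0.289, 0.0], [0.289, 0.957, 0.0], [-0.0, 0.001, -1.0]]
ft_force: [0.6, 0.3, -0.0]
opening: 0.088
```

```bash
cat >> h.py <<'E'
import sys
def to(x,y,z,yaw=None,s=None):
    "deltas to TCP target; yaw=dir (deg, mod 180) of tool y in world"
    s=s or get_state(); R=s["tcp_rot"]
    d=R.T@(np.array([x,y,z])-s["position"])*1000
    cur=np.degrees(np.arctan2(R[1,1],R[0,1])); t=0
    if yaw is not None:
        t=-(yaw-cur); t=(t+90)%180-90
    print("t",round(s["t"],2),"pos",np.round(s["position"],4),"yaw",round(cur,1),"q5",round(s["joint_pos"][5],2),"open",round(s["opening"],4),"F",np.round(s["ft_force"],1),"\n delta",np.round(d,1),"turn",round(t,1),"dist",round(np.linalg.norm(d)))
E
python3 -c "
from h import *
to(.44,.27,.25)"
```

```text
t 2.92 pos [0.3885 0.335  0.2449] yaw 73.2 q5 -0.59 open 0.088 F [ 0.6  0.3 -0. ] 
 delta [-68.1 -47.3  -5.1] turn 0 dist 83
```

Request:
{"method": "arm_command", "body": {"deltas": [[100,[-68,-47,-5],0],[100,[-68,-47,-5],0],[100,[-68,-47,-5],0],[100,[-68,-47,-5],0]]}}

```text
t: 3.25
position: [0.4403, 0.2704, 0.2499]
tcp_rot: [[-0.956, 0.294, 0.0], [0.294, 0.956, 0.0], [-0.0, 0.001, -1.0]]
ft_force: [0.2, -0.0, 0.1]
opening: 0.0882
```

Run:
```python
from h import *
s=get_state();p=snapshot("wrist");save(p,"w1");T=c2w(p,s);W=cloud(p,T)
print(s["t"],s["position"],s["qd"].max())
np.savez("w1.npz",T=T,**{k:p[k] for k in("img","depth","mtx")})
print(proj(p,T,[.43,.355,0]),proj(p,T,[.449,.171,.026]))
```

```text
3.25 [0.4402806  0.27037232 0.24992788] 0.06019372492162403
[318.53377766 137.384343  ] [190.63326816 194.82567467]
```

View pics/w1.png

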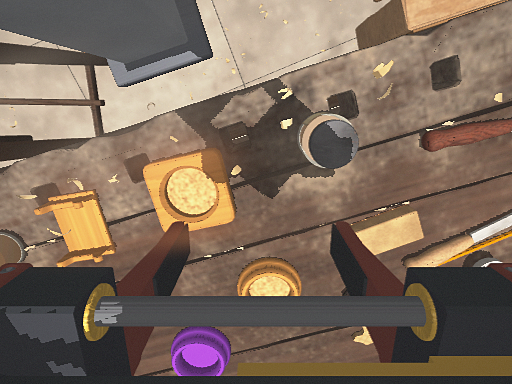

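```bash
cat >> h.py <<'E'
from scipy.optimize import least_squares
def circ(P):
    A=np.c_[2*P,np.ones(len(P))]; r=np.linalg.lstsq(A,(P**2).sum(1),rcond=None)[0]
    return r[:2],np.sqrt(r[2]+r[0]**2+r[1]**2)
def jar(W,c,rad=.045,zlo=.03):
    m=(np.hypot(W[...,0]-c[0],W[...,1]-c[1])<rad)&(W[...,2]>zlo)
    q=W[m]; zt=np.percentile(q[:,2],97)
    t=q[q[:,2]>zt-.006]
    (cc,r),_,_=cv2.minAreaRect(t[:,:2].astype(np.float32)*1000)
    e=cv2.minEnclosingCircle(t[:,:2].astype(np.float32)*1000)
    print("jar n",len(q),"top z",round(zt,4),"med",np.round(np.median(t[:,2]),4),"lid mean",np.round(t[:,:2].mean(0),4),"rect",np.round(cc,1),np.round(r,1),"encl",np.round(e[0],1),round(e[1],1))
def bore(W,c,h,rad=.045,zf=.008):
    "floor of bore & rim top"
    d=np.hypot(W[...,0]-c[0],W[...,1]-c[1])
    m=(d<rad)
    q=W[m]
    f=q[np.abs(q[:,2]-zf)<.006]; 
    t=W[(d<.075)&(np.abs(W[...,2]-h)<.005)]
    (cc,r,a)=cv2.minAreaRect(t[:,:2].astype(np.float32)*1000)
    (cf,rf,_)=cv2.minAreaRect(f[:,:2].astype(np.float32)*1000)
    print("top n",len(t),"z",np.round(np.median(t[:,2]),4),"rect",np.round(cc,1),np.round(r,1),"ang",round(a,1),"| floor n",len(f),np.round(np.median(f[:,2]),4),np.round(cf,1),np.round(rf,1))
def ortho(p,T,c,z,half=.08,px=.0005):
    "rectified view of plane z"
    n=int(2*half/px); 
    w=np.array([[c[0]+half,c[1]+half],[c[0]+half,c[1]-half],[c[0]-half,c[1]-half],[c[0]-half,c[1]+half]])
    src=np.array([proj(p,T,[*a,z]) for a in w],np.float32); dst=np.array([[0,0],[n,0],[n,n],[0,n]],np.float32)
    return cv2.warpPerspective(cv2.cvtColor(p["img"],cv2.COLOR_RGB2BGR),cv2.getPerspectiveTransform(src,dst),(n,n))
E
python3 - <<'E'
from h import *
p=dict(np.load("w1.npz"));T=p["T"];W=cloud(p,T)
jar(W,(.43,.355)); bore(W,(.449,.171),.026); bore(W,(.63,.224),.03)
a=ortho(p,T,(.43,.355),.076);b=ortho(p,T,(.449,.171),.026);
for i in (a,b):
    cv2.line(i,(160,0),(160,320),(0,255,0),1);cv2.line(i,(0,160),(320,160),(0,255,0),1)
cv2.circle(a,(160,160),54,(0,0,255),1);cv2.circle(b,(160,160),80,(0,0,255),1);cv2.circle(b,(160,160),104,(0,0,255),1)
cv2.imwrite("pics/o1.png",np.hstack([a,b]))
E
```

```text
jar n 18102 top z 0.3407 med 0.3371 lid mean [0.433  0.3207] rect 433.3 322.1 encl [433.2 322.2] 13.3
top n 3201 z 0.025 rect [447.7 168.8] [103.7 103.1] ang 85.6 | floor n 1910 0.0082 [449.2 166.5] [69.6 66.4]
top n 503 z 0.0284 rect [609.1 232. ] [86.1 43.8] ang 72.7 | floor n 711 0.0082 [613.6 223.2] [77.3 58.7]
```

View pics/o1.png

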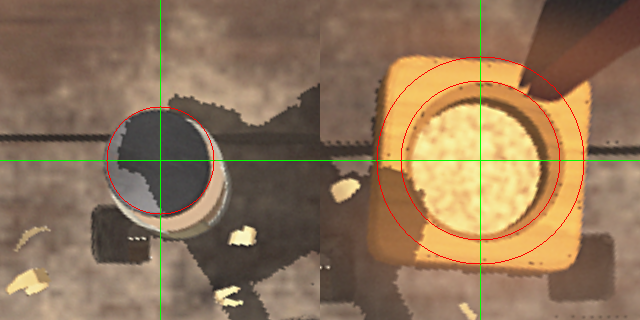

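```bash
sed -i 's/&(W\[...,2\]>zlo)$/\&(W[...,2]>zlo)\&(W[...,2]<.125)/' h.py
cat > m.py <<'E'
from h import *
E
python3 - <<'E'
from h import *
p=dict(np.load("w1.npz"));T=p["T"];W=cloud(p,T)
jar(W,(.43,.355))
from scipy.ndimage import binary_erosion
# edges of the square base top: points per side
d=W[(np.abs(W[...,0]-.448)<.03)&(np.abs(W[...,1]-.17)<.08)&(W[...,2]>.02)&(W[...,2]<.035)]
print("y edges",np.percentile(d[:,1],[0,1,99,100]))
d=W[(np.abs(W[...,1]-.17)<.03)&(np.abs(W[...,0]-.448)<.08)&(W[...,2]>.02)&(W[...,2]<.035)]
print("x edges",np.percentile(d[:,0],[0,1,99,100]))
# hole boundary: points below h-4mm but in center
d=W[(np.hypot(W[...,0]-.448,W[...,1]-.17)<.05)&(W[...,2]<.018)&(W[...,2]>0.0)]
print("low",np.min(d,0),np.max(d,0),cv2.minEnclosingCircle(d[:,:2].astype(np.float32)*1000))
E
```

```text
jar n 2571 top z 0.0764 med 0.0752 lid mean [0.4282 0.357 ] rect 428.9 357.1 encl [429.2 357.2] 27.0
y edges [0.11568688 0.11747823 0.22147907 0.22274592]
x edges [0.39419326 0.39545201 0.49933783 0.50101886]
low [0.4144273  0.13296116 0.00593339] [0.48362026 0.20371429 0.01795494] ((448.4064636230469, 168.1364288330078), 35.66720199584961)
```

```bash
python3 -c "
from h import *
to(.4285,.357,.15);to(.4285,.357,.047)"
```

```text
t 3.3 pos [0.4393 0.2714 0.2498] yaw 73.0 q5 -0.74 open 0.0879 F [ 0.4 -0.2  0. ] 
 delta [35.3 78.7 99.8] turn 0 dist 132
t 3.3 pos [0.4393 0.2714 0.2498] yaw 73.0 q5 -0.74 open 0.0879 F [ 0.4 -0.2  0. ] 
 delta [ 35.3  78.6 202.8] turn 0 dist 220
```

Request:
{"method": "arm_command", "body": {"deltas": [[100,[35,79,100],0],[100,[35,79,100],0],[100,[35,79,100],0],[100,[35,79,100],0],[100,[35,79,140],0],[100,[35,79,180],0],[100,[35,79,203],0],[100,[35,79,203],0]]}}

```text
t: 3.97
position: [0.4247, 0.3566, 0.0426]
tcp_rot: [[-0.958, 0.287, -0.007], [0.287, 0.958, -0.005], [0.005, -0.007, -1.0]]
ft_force: [-0.8, 0.3, -1.1]
opening: 0.0877
```

Request:
{"method": "arm_command", "body": {"deltas": [[0,[0,0,0],0],[0,[0,0,0],0],[0,[0,0,0],0],[0,[0,0,0],0],[0,[0,0,0],0]], "grip_force": 15}}

```text
t: 4.38
position: [0.4294, 0.3585, 0.0486]
tcp_rot: [[-0.957, 0.29, 0.003], [0.29, 0.957, 0.002], [-0.002, 0.003, -1.0]]
ft_force: [-0.9, 0.3, 7.7]
opening: 0.0626
```

Request:
{"method": "arm_command", "body": {"deltas": [[0,[0,0,-20],0],[0,[0,0,-45],0],[0,[0,0,-60],0],[0,[0,0,-60],0]], "grip_force": 20}}

```text
t: 4.72
position: [0.4302, 0.359, 0.1103]
tcp_rot: [[-0.957, 0.29, 0.005], [0.29, 0.957, 0.004], [-0.004, 0.005, -1.0]]
ft_force: [0.4, 0.1, -2.4]
opening: 0.063
```

Run:
```python
from h import *
s=get_state();p=snapshot("wrist");save(p,"w2");T=c2w(p,s);W=cloud(p,T)
to(.4477,.1688,.107)
import json
m=outline_of(p,"squat_jar"); 
for r in m: print(r["score"],r["rect"])
bore(W,(.4477,.1688),.026)
```

```text
t 4.77 pos [0.4295 0.3584 0.1086] yaw 73.2 q5 -0.6 open 0.063 F [ 0.5 -0.8 -2.4] 
 delta [ -72.4 -176.2    1.2] turn 0 dist 190
0.62 [200.9, 179.9, 315.2, 334.3]
top n 3110 z 0.0251 rect [412.4 179.3] [103.3  46.7] ang 71.0 | floor n 1750 0.0083 [435.3 162.1] [39.3 62.7]
```

View pics/w2.png

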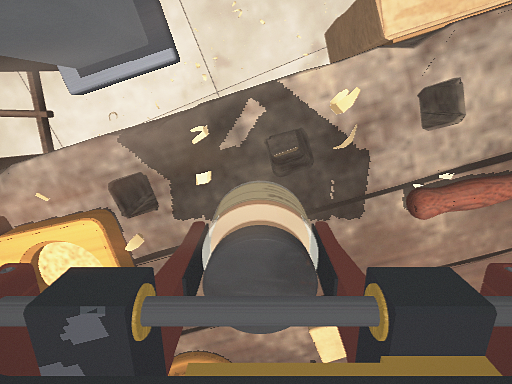

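Run:
```python
import numpy as np
R=np.array([[-5.82e-4,.95535,.29547],[1,3.7e-4,7.6e-4],[6.2e-4,.29547,-.95535]]);t=np.array([.08218,-.00069,-.13934])
for x in (-.027,0,.027):
    q=R.T@(np.array([x,0,-.029])-t);print(x,288.48*q[0]/-q[2]+259.7,-288.48*q[1]/-q[2]+189.5)
```

```text
-0.027 261.42233135769857 339.74669401609344
0 261.49332164306907 291.61388604455385
0.027 261.57361776549465 237.17153775142873
```

Request:
{"method": "arm_command", "body": {"deltas": [[0,[-15,-35,0],0],[0,[-31,-73,0],0],[0,[-47,-111,0],0],[0,[-63,-149,0],0],[0,[-74,-176,0],0],[0,[-74,-176,0],0],[0,[-74,-176,0],0],[0,[-74,-176,0],0]]}}

```text
t: 5.48
position: [0.448, 0.1678, 0.106]
tcp_rot: [[-0.957, 0.29, -0.001], [0.29, 0.957, -0.0], [0.001, -0.0, -1.0]]
ft_force: [-0.6, -0.2, -1.7]
opening: 0.0629
```

Run:
```python
from h import *
s=get_state();p=snapshot("wrist");save(p,"w3");T=c2w(p,s);W=cloud(p,T)
to(.449,.1688,.075)
q=T.copy()
c=np.array([s["position"]+s["tcp_rot"]@np.array([.0015,0,.047])])
i=p["img"].copy()
for P,r,col in ((np.array([.4477,.1688,.026]),.040,(255,0,0)),(np.array([.4477,.1688,.026]),.052,(255,0,0))):
    for a in np.linspace(0,2*np.pi,60):
        u=proj(p,T,P+r*np.array([np.cos(a),np.sin(a),0])); cv2.circle(i,tuple(int(v) for v in u),1,col,-1)
cv2.imwrite("pics/w3.png",cv2.cvtColor(i,cv2.COLOR_RGB2BGR))
b=W[(np.abs(W[...,0]-.448)<.08)&(np.abs(W[...,1]-.17)<.08)&(W[...,2]>.02)&(W[...,2]<.031)]
print("base",len(b),np.percentile(b,[1,99],axis=0))
```

```text
t 5.53 pos [0.4481 0.1683 0.1061] yaw 73.2 q5 -0.94 open 0.0628 F [-0.1  1.5 -1.7] 
 delta [-0.7  0.8 31.1] turn 0 dist 31
base 5743 [[0.3951081  0.11979463 0.02039321]
 [0.4733177  0.22116849 0.02675535]]
```

View pics/w3.png

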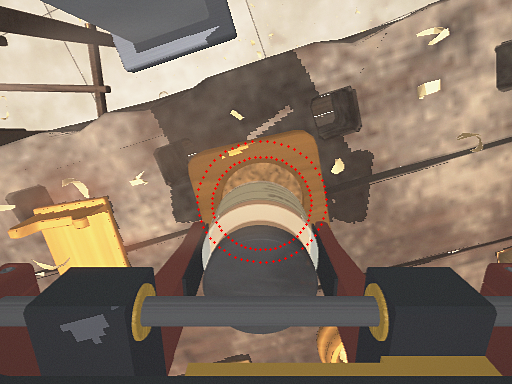

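Request:
{"method": "arm_command", "body": {"deltas": [[0,[0,0,20],0],[0,[0,0,36],0],[0,[0,0,44],0],[0,[0,0,48],0],[0,[0,0,48],0]]}}

```text
t: 5.95
position: [0.4476, 0.1684, 0.0579]
tcp_rot: [[-0.958, 0.288, -0.002], [0.288, 0.958, -0.001], [0.001, -0.001, -1.0]]
ft_force: [0.2, 0.5, -2.0]
opening: 0.0627
```

Request:
{"method": "arm_command", "body": {"deltas": [[0,[0,0,2],0],[0,[0,0,3],0],[0,[0,0,4],0],[0,[0,0,4],0]]}}

```text
t: 6.28
position: [0.4487, 0.1683, 0.0565]
tcp_rot: [[-0.957, 0.29, 0.001], [0.29, 0.957, 0.001], [-0.001, 0.001, -1.0]]
ft_force: [-5.4, -0.6, 15.6]
opening: 0.0627
```

Request:
{"method": "arm_command", "body": {"deltas": [[60,[0,0,-1],0],[80,[0,0,-1],0],[100,[0,0,-1],0],[100,[0,0,-1],0],[100,[0,0,-20],0],[100,[0,0,-50],0],[100,[0,0,-90],0],[100,[0,0,-130],0]]}}

```text
t: 6.95
position: [0.4475, 0.1675, 0.1854]
tcp_rot: [[-0.957, 0.29, -0.002], [0.29, 0.957, -0.001], [0.002, -0.001, -1.0]]
ft_force: [1.3, 0.3, -0.7]
opening: 0.088
```

Run:
```python
from h import *
s=get_state();p=snapshot("wrist");save(p,"w4");T=c2w(p,s);W=cloud(p,T)
to(.46,-.06,.26,90)
jar(W,(.448,.168))
```

```text
t 7.0 pos [0.4516 0.1689 0.1928] yaw 73.2 q5 -0.94 open 0.0878 F [2.2 0.5 5.9] 
 delta [ -74.9 -216.3  -67.9] turn -16.8 dist 239
jar n 3737 top z 0.0844 med 0.0832 lid mean [0.4473 0.1675] rect 448.4 167.4 encl [448.9 167.4] 27.1
```

View pics/w4.png

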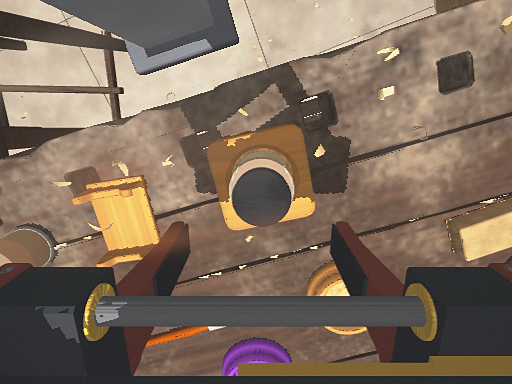

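```bash
python3 -c "
from h import *
to(.48,-.14,.26)"
```

```text
t 7.0 pos [0.4516 0.1689 0.1928] yaw 73.2 q5 -0.94 open 0.0878 F [2.2 0.5 5.9] 
 delta [-117.2 -287.1  -67.9] turn 0 dist 317
```

Request:
{"method": "arm_command", "body": {"deltas": [[100,[-117,-287,-65],0],[100,[-117,-287,-65],0],[100,[-117,-287,-65],0],[100,[-117,-287,-65],0],[100,[-117,-287,-65],0],[100,[-117,-287,-65],0],[100,[-117,-287,-65],0],[100,[-117,-287,-65],0]]}}

```text
t: 7.67
position: [0.4776, -0.1444, 0.2506]
tcp_rot: [[-0.957, 0.291, 0.002], [0.291, 0.957, -0.001], [-0.002, -0.001, -1.0]]
ft_force: [0.6, -0.1, 0.4]
opening: 0.088
```

Request:
{"method": "arm_command", "body": {"deltas": [[100,[0,0,0],0],[100,[0,0,0],0]]}}

```text
t: 7.83
position: [0.4772, -0.142, 0.2496]
tcp_rot: [[-0.956, 0.293, 0.0], [0.293, 0.956, 0.0], [-0.0, 0.0, -1.0]]
ft_force: [-0.5, 0.1, -0.2]
opening: 0.0882
```

Run:
```python
from h import *
s=get_state();p=snapshot("wrist");save(p,"w5");T=c2w(p,s);W=cloud(p,T)
np.savez("w5.npz",T=T,**{k:p[k] for k in("img","depth","mtx")})
jar(W,(.447,-.136)); jar(W,(.607,-.252)); bore(W,(.441,-.372),.036)
to(.447,-.136,.15)
```

```text
jar n 2107 top z 0.0895 med 0.0882 lid mean [ 0.4516 -0.1335] rect 452.2 -133.7 encl [ 452.5 -133.8] 24.4
jar n 1063 top z 0.1089 med 0.1082 lid mean [ 0.6303 -0.2568] rect 631.0 -257.3 encl [ 625.6 -255.4] 18.0
top n 1041 z 0.0346 rect [ 450.6 -362. ] [102.2  73.4] ang 47.7 | floor n 1424 0.0091 [ 438.  -365.2] [89.7 74.2]
t 7.88 pos [ 0.4767 -0.1408  0.2492] yaw 73.1 q5 -1.59 open 0.0879 F [ 0.5  0.4 -0. ] 
 delta [29.8 -4.1 99.2] turn 0 dist 104
```

View pics/w5.png

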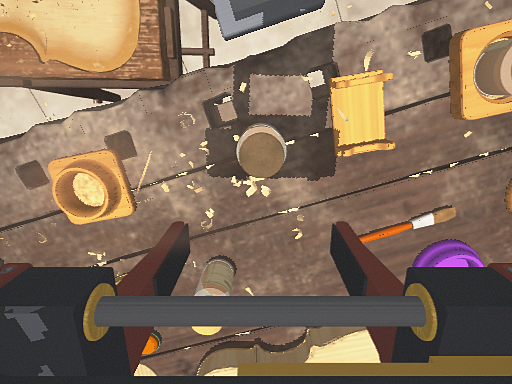

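Request:
{"method": "arm_command", "body": {"deltas": [[100,[26,0,40],0],[100,[26,0,80],0],[100,[26,0,110],0],[100,[26,0,140],0],[100,[26,0,170],0],[100,[26,0,196],0],[100,[26,0,196],0],[100,[26,0,196],0]]}}

```text
t: 8.55
position: [0.4509, -0.1317, 0.0527]
tcp_rot: [[-0.958, 0.288, -0.004], [0.288, 0.958, 0.001], [0.004, 0.0, -1.0]]
ft_force: [0.9, -1.0, 0.5]
opening: 0.0876
```

Request:
{"method": "arm_command", "body": {"deltas": [[0,[0,0,0],0],[0,[0,0,0],0],[0,[0,0,0],0],[0,[0,0,0],0],[0,[0,0,0],0]]}}

```text
t: 8.97
position: [0.4528, -0.1334, 0.0547]
tcp_rot: [[-0.957, 0.29, 0.002], [0.29, 0.957, -0.001], [-0.002, -0.0, -1.0]]
ft_force: [0.6, 1.4, 0.4]
opening: 0.0578
```

Request:
{"method": "arm_command", "body": {"deltas": [[0,[0,0,-20],0],[0,[0,0,-45],0],[0,[0,0,-70],0],[0,[0,0,-80],0],[0,[0,0,-80],0]]}}

```text
t: 9.38
position: [0.4537, -0.1338, 0.1359]
tcp_rot: [[-0.957, 0.29, 0.005], [0.29, 0.957, -0.002], [-0.005, -0.0, -1.0]]
ft_force: [0.3, 0.3, -0.9]
opening: 0.0566
```

Run:
```python
from h import *
s=get_state();p=snapshot("wrist");save(p,"w6")
to(.60,.20,.133)
```

```text
t 9.43 pos [ 0.4529 -0.1335  0.1345] yaw 73.2 q5 -1.59 open 0.057 F [ 0.1 -0.8 -1.7] 
 delta [-44.2 361.8   1.6] turn 0 dist 365
```

View pics/w6.png

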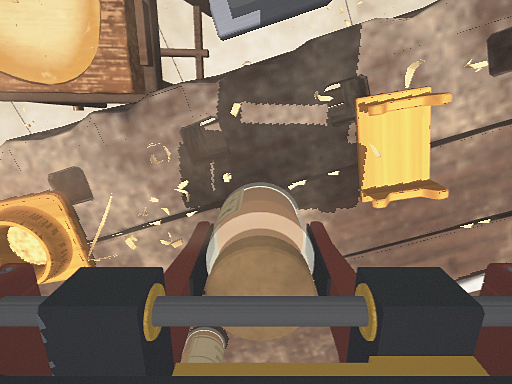

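Request:
{"method": "arm_command", "body": {"deltas": [[0,[-143,381,-85],0],[0,[-143,381,-85],0],[0,[-143,381,-85],0],[0,[-143,381,-85],0],[0,[-143,381,-85],0],[0,[-143,381,-85],0],[0,[-143,381,-85],0],[0,[-143,381,-85],0]]}}

```text
t: 10.1
position: [0.6504, 0.1277, 0.1997]
tcp_rot: [[-0.957, 0.289, -0.003], [0.289, 0.957, -0.001], [0.003, -0.001, -1.0]]
ft_force: [1.4, -0.7, -0.8]
opening: 0.0572
```

Run:
```python
from h import *
to(.70,.21,.22)
```

```text
t 10.1 pos [0.6504 0.1277 0.1997] yaw 73.2 q5 -1.1 open 0.0572 F [ 1.4 -0.7 -0.8] 
 delta [-23.6  93.1 -20.5] turn 0 dist 98
```

Request:
{"method": "arm_command", "body": {"deltas": [[0,[-24,93,-20],0],[0,[-24,93,-20],0],[0,[-24,93,-20],0],[0,[-24,93,-20],0],[0,[-24,93,-20],0]]}}

```text
t: 10.52
position: [0.6994, 0.2083, 0.219]
tcp_rot: [[-0.958, 0.288, -0.003], [0.288, 0.958, -0.001], [0.003, -0.002, -1.0]]
ft_force: [-0.4, -0.8, -1.4]
opening: 0.0569
```

Run:
```python
from h import *
s=get_state();p=snapshot("wrist");save(p,"w7");T=c2w(p,s);W=cloud(p,T)
np.savez("w7.npz",T=T,**{k:p[k] for k in("img","depth","mtx")})
bore(W,(.63,.224),.03)
b=W[(np.hypot(W[...,0]-.63,W[...,1]-.224)<.075)&(W[...,2]>.025)&(W[...,2]<.035)]
print(len(b),b.min(0),b.max(0),cv2.minEnclosingCircle(b[:,:2].astype(np.float32)*1000))
to(.628,.224,.133)
```

```text
top n 2047 z 0.0286 rect [630.8 225.7] [87.1 86.1] ang 73.0 | floor n 2546 0.0082 [623.5 221.6] [78.6 72.2]
2047 [0.58724976 0.18213359 0.02500118] [0.67443534 0.26935914 0.03186022] ((630.9794921875, 225.75796508789062), 43.878787994384766)
t 10.57 pos [0.699  0.2073 0.2191] yaw 73.2 q5 -1.01 open 0.0568 F [ 0.4 -0.7 -1.3] 
 delta [72.5 -4.3 86.3] turn 0 dist 113
```

View pics/w7.png

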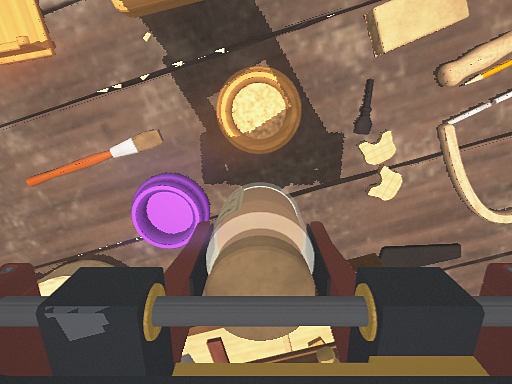

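Request:
{"method": "arm_command", "body": {"deltas": [[0,[35,-1,0],0],[0,[70,-1,20],0],[0,[70,-1,60],0],[0,[70,-1,95],0],[0,[70,-1,120],0],[0,[70,-1,120],0],[0,[70,-1,120],0]]}}

```text
t: 11.15
position: [0.6314, 0.2255, 0.1001]
tcp_rot: [[-0.957, 0.291, -0.004], [0.291, 0.957, -0.002], [0.004, -0.003, -1.0]]
ft_force: [0.6, -0.4, -0.9]
opening: 0.0567
```

Run:
```python
from h import *
s=get_state();p=snapshot("wrist");T=c2w(p,s)
to(.632,.226,.061)
i=p["img"].copy()
for P,r,col in ((np.array([.631,.2258,.03]),.0415,(255,0,0)),(np.array([.631,.2258,.03]),.037,(255,0,0))):
    for a in np.linspace(0,2*np.pi,60):
        u=proj(p,T,P+r*np.array([np.cos(a),np.sin(a),0])); cv2.circle(i,tuple(int(v) for v in u),1,col,-1)
cv2.imwrite("pics/w8.png",cv2.cvtColor(i,cv2.COLOR_RGB2BGR))
```

```text
t 11.2 pos [0.633  0.2262 0.1021] yaw 73.1 q5 -0.95 open 0.0566 F [ 0.5  0.2 -0.6] 
 delta [ 0.9 -0.5 41.1] turn 0 dist 41
```

View pics/w8.png

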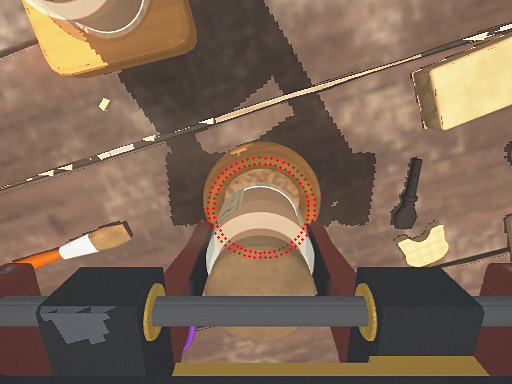

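Request:
{"method": "arm_command", "body": {"deltas": [[0,[0,0,15],0],[0,[0,0,28],0],[0,[0,0,34],0],[0,[0,0,37],0],[0,[0,0,39],0],[0,[0,0,39],0]]}}

```text
t: 11.7
position: [0.6331, 0.2273, 0.063]
tcp_rot: [[-0.957, 0.29, -0.0], [0.29, 0.957, -0.0], [0.0, -0.0, -1.0]]
ft_force: [-0.8, -0.3, -1.0]
opening: 0.0567
```

Request:
{"method": "arm_command", "body": {"deltas": [[0,[0,0,1],0],[0,[0,0,2],0],[0,[0,0,3],0],[0,[0,0,3],0]]}}

```text
t: 12.03
position: [0.6336, 0.2275, 0.0627]
tcp_rot: [[-0.957, 0.289, 0.001], [0.289, 0.957, 0.0], [-0.001, 0.0, -1.0]]
ft_force: [-7.3, -3.2, 19.8]
opening: 0.0569
```

Request:
{"method": "arm_command", "body": {"deltas": [[70,[0,0,-2],0],[80,[0,0,-2],0],[100,[0,0,-2],0],[100,[0,0,-2],0],[100,[0,0,-25],0],[100,[0,0,-60],0],[100,[0,0,-100],0],[100,[0,0,-130],0]]}}

```text
t: 12.7
position: [0.6335, 0.2275, 0.1919]
tcp_rot: [[-0.957, 0.29, 0.001], [0.29, 0.957, 0.0], [-0.001, 0.001, -1.0]]
ft_force: [1.0, 0.0, 0.4]
opening: 0.0877
```

Run:
```python
from h import *
s=get_state();p=snapshot("wrist");save(p,"w9");T=c2w(p,s);W=cloud(p,T)
jar(W,(.631,.2258))
b=W[(np.hypot(W[...,0]-.63,W[...,1]-.224)<.075)&(W[...,2]>.02)&(W[...,2]<.035)]
print(len(b),cv2.minEnclosingCircle(b[:,:2].astype(np.float32)*1000))
to(.62,-.16,.27)
```

```text
jar n 3501 top z 0.0973 med 0.0962 lid mean [0.6318 0.2271] rect 632.8 226.7 encl [633.2 226.8] 24.7
1757 ((630.5535888671875, 225.80178833007812), 44.218936920166016)
t 12.75 pos [0.6366 0.2285 0.1983] yaw 73.2 q5 -0.95 open 0.088 F [2.3 0.1 4.7] 
 delta [ -97.3 -376.2  -73.1] turn 0 dist 395
```

View pics/w9.png

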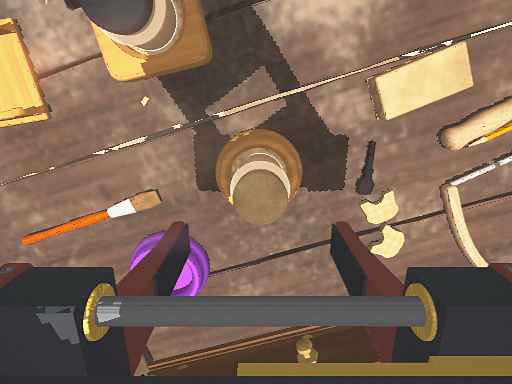

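Request:
{"method": "arm_command", "body": {"deltas": [[100,[-124,-462,-80],0],[100,[-124,-462,-80],0],[100,[-124,-462,-80],0],[100,[-124,-462,-80],0],[100,[-124,-462,-80],0],[100,[-124,-462,-80],0],[100,[-124,-462,-80],0],[100,[-124,-462,-80],0]]}}

```text
t: 13.42
position: [0.6222, -0.1032, 0.2446]
tcp_rot: [[-0.957, 0.29, -0.0], [0.29, 0.957, 0.0], [0.0, -0.0, -1.0]]
ft_force: [1.0, 0.4, 0.7]
opening: 0.0878
```

Run:
```python
from h import *
to(.59,-.27,.28)
```

```text
t 13.42 pos [ 0.6222 -0.1032  0.2446] yaw 73.2 q5 -1.46 open 0.0878 F [1.  0.4 0.7] 
 delta [ -17.4 -169.   -35.4] turn 0 dist 173
```

Request:
{"method": "arm_command", "body": {"deltas": [[100,[-17,-169,-35],0],[100,[-17,-169,-35],0],[100,[-17,-169,-35],0],[100,[-17,-169,-35],0],[100,[-17,-169,-35],0],[100,[-17,-169,-35],0],[100,[-17,-169,-35],0]]}}

```text
t: 14.0
position: [0.5898, -0.2677, 0.2791]
tcp_rot: [[-0.957, 0.291, -0.001], [0.291, 0.957, 0.001], [0.001, 0.001, -1.0]]
ft_force: [0.1, 0.7, -0.2]
opening: 0.0876
```

Run:
```python
from h import *
s=get_state();p=snapshot("wrist");save(p,"w10");T=c2w(p,s);W=cloud(p,T)
np.savez("w10.npz",T=T,**{k:p[k] for k in("img","depth","mtx")})
jar(W,(.607,-.252));bore(W,(.441,-.368),.036)
b=W[(np.hypot(W[...,0]-.441,W[...,1]+.368)<.06)&(W[...,2]>.032)&(W[...,2]<.042)]
print(len(b),b.min(0),b.max(0),cv2.minEnclosingCircle(b[:,:2].astype(np.float32)*1000))
b=W[(np.hypot(W[...,0]-.441,W[...,1]+.368)<.09)&(W[...,2]>.010)&(W[...,2]<.018)]
print("foot",cv2.minAreaRect(b[:,:2].astype(np.float32)*1000))
to(.607,-.255,.14)
```

```text
jar n 1565 top z 0.1093 med 0.108 lid mean [ 0.6184 -0.2536] rect 619.1 -253.5 encl [ 619.4 -254. ] 20.2
top n 1192 z 0.0345 rect [ 436.8 -359.8] [ 73.9 100.5] ang 16.0 | floor n 2039 0.0089 [ 441.5 -363.8] [75.6 89.5]
1053 [ 0.40430596 -0.40944988  0.0320067 ] [ 0.47813    -0.33709081  0.03770655] ((441.29193115234375, -373.4419860839844), 36.989173889160156)
foot ((442.8129577636719, -358.3200988769531), (130.4491729736328, 95.21102142333984), 83.98298645019531)
t 14.05 pos [ 0.5899 -0.2668  0.2789] yaw 73.2 q5 -1.72 open 0.0875 F [0.4 1.  0.4] 
 delta [-13.1  16.2 138.9] turn 0 dist 140
```

View pics/w10.png

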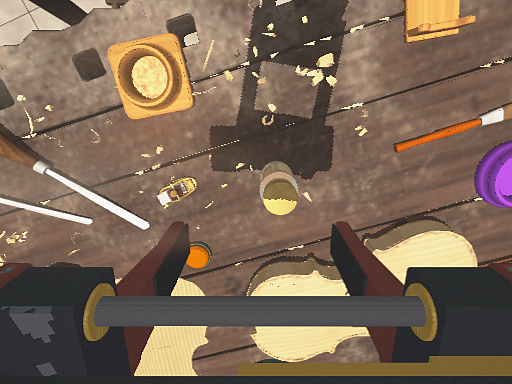

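Request:
{"method": "arm_command", "body": {"deltas": [[100,[-24,21,30],0],[100,[-24,21,60],0],[100,[-24,21,90],0],[100,[-24,21,120],0],[100,[-24,21,155],0],[100,[-24,21,190],0],[100,[-24,21,220],0],[100,[-24,21,220],0]]}}

```text
t: 14.72
position: [0.6152, -0.2506, 0.0529]
tcp_rot: [[-0.958, 0.287, -0.011], [0.287, 0.958, 0.005], [0.012, 0.002, -1.0]]
ft_force: [-1.7, 1.3, -0.3]
opening: 0.0881
```

Request:
{"method": "arm_command", "body": {"deltas": [[0,[0,0,0],0],[0,[0,0,0],0],[0,[0,0,0],0],[0,[0,0,0],0],[0,[0,0,0],0],[0,[0,0,0],0]]}}

```text
t: 15.22
position: [0.6198, -0.2551, 0.0613]
tcp_rot: [[-0.957, 0.29, 0.002], [0.29, 0.957, -0.001], [-0.002, -0.0, -1.0]]
ft_force: [0.5, 2.3, 0.5]
opening: 0.051
```

Request:
{"method": "arm_command", "body": {"deltas": [[0,[0,0,-20],0],[0,[0,0,-45],0],[0,[0,0,-80],0],[0,[0,0,-110],0],[0,[0,0,-130],0],[0,[0,0,-130],0]]}}

```text
t: 15.72
position: [0.6215, -0.256, 0.1953]
tcp_rot: [[-0.957, 0.29, 0.008], [0.29, 0.957, -0.003], [-0.008, -0.001, -1.0]]
ft_force: [0.8, -1.1, -1.4]
opening: 0.0472
```

Run:
```python
from h import *
s=get_state();p=snapshot("wrist");save(p,"w11")
to(.51,-.39,.20)
```

```text
t 15.77 pos [ 0.6202 -0.2555  0.1924] yaw 73.2 q5 -1.69 open 0.0472 F [-0.2  0.8 -3.2] 
 delta [  66.5 -160.7   -7.9] turn 0 dist 174
```

View pics/w11.png

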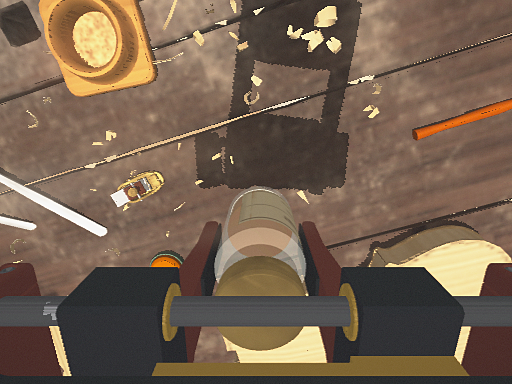

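Request:
{"method": "arm_command", "body": {"deltas": [[0,[54,-168,0],0],[0,[54,-168,0],0],[0,[54,-168,0],0],[0,[54,-168,0],0],[0,[54,-168,0],0],[0,[54,-168,0],0],[0,[54,-168,0],0]]}}

```text
t: 16.35
position: [0.5176, -0.3997, 0.1879]
tcp_rot: [[-0.957, 0.292, -0.002], [0.292, 0.957, 0.002], [0.003, 0.002, -1.0]]
ft_force: [-0.1, -0.3, -3.0]
opening: 0.0474
```

Run:
```python
from h import *
s=get_state();p=snapshot("wrist");save(p,"w12");T=c2w(p,s);W=cloud(p,T)
b=W[(np.hypot(W[...,0]-.441,W[...,1]+.372)<.06)&(W[...,2]>.032)&(W[...,2]<.042)]
print(len(b),b.min(0),b.max(0),cv2.minEnclosingCircle(b[:,:2].astype(np.float32)*1000))
b=W[(np.hypot(W[...,0]-.441,W[...,1]+.372)<.08)&(W[...,2]>.007)&(W[...,2]<.042)]
print("foot",cv2.minAreaRect(b[:,:2].astype(np.float32)*1000))
b=W[(np.hypot(W[...,0]-.441,W[...,1]+.372)<.035)&(W[...,2]>.0)&(W[...,2]<.012)]
print("floor",cv2.minAreaRect(b[:,:2].astype(np.float32)*1000))
to(.4425,-.3735,.11)
```

```text
1636 [ 0.40446938 -0.41036288  0.03201215] [ 0.47767586 -0.33754407  0.03735621] ((441.1274108886719, -374.1788024902344), 36.983272552490234)
foot ((442.7753601074219, -358.2407531738281), (129.67694091796875, 96.15576934814453), 83.89994049072266)
floor ((441.1762390136719, -374.1559753417969), (53.82317352294922, 53.87969970703125), 84.77638244628906)
t 16.4 pos [ 0.5184 -0.3991  0.1882] yaw 73.1 q5 -1.95 open 0.0473 F [ 0.6 -0.5 -2.5] 
 delta [79.8  2.3 78.4] turn 0 dist 112
```

View pics/w12.png

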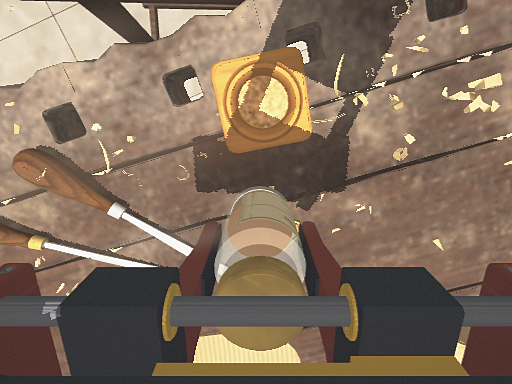

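Request:
{"method": "arm_command", "body": {"deltas": [[0,[40,1,0],0],[0,[80,2,10],0],[0,[80,2,45],0],[0,[80,2,70],0],[0,[80,2,80],0],[0,[80,2,80],0],[0,[80,2,80],0]]}}

```text
t: 16.98
position: [0.4437, -0.3743, 0.1097]
tcp_rot: [[-0.958, 0.288, -0.001], [0.288, 0.958, 0.001], [0.001, 0.0, -1.0]]
ft_force: [-0.1, -0.5, -1.7]
opening: 0.0473
```

Run:
```python
from h import *
s=get_state();p=snapshot("wrist");T=c2w(p,s)
to(.4425,-.3745,.067)
i=p["img"].copy()
def ring(P,r,col):
    for a in np.linspace(0,2*np.pi,60):
        u=proj(p,T,np.array(P)+r*np.array([np.cos(a),np.sin(a),0])); cv2.circle(i,tuple(int(v) for v in u),1,col,-1)
ring([.4412,-.3742,.036],.0375,(255,0,0));ring([.4412,-.3742,.036],.032,(255,0,0))
for o in (0,.002):
  top=s["position"]+s["tcp_rot"]@np.array([o,0,-.05]); ring(top,.02,(0,255,0) if o else (0,0,255))
cv2.imwrite("pics/w13.png",cv2.cvtColor(i,cv2.COLOR_RGB2BGR))
```

```text
t 17.03 pos [ 0.4441 -0.3749  0.1105] yaw 73.2 q5 -2.0 open 0.0473 F [-1.3 -0.1 -2.1] 
 delta [ 1.7 -0.  43.5] turn 0 dist 44
```

View pics/w13.png

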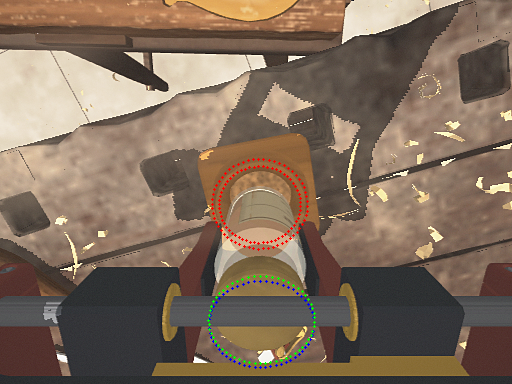

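Run:
```python
from h import *
s=get_state();p=snapshot("wrist");T=c2w(p,s);W=cloud(p,T)
for r,c in ((340,260),(340,250),(275,260),(285,250),(250,260),(205,262)): print(r,c,W[r,c])
m=(p["img"][...,0]>0)
L=np.zeros(W.shape[:2],bool);L[330:349,225:300]=1;L[260:292,225:300]=1
q=W[L&(W[...,2]>.12)]
print(np.nanmedian(q,0),np.nanpercentile(q[:,2],[5,50,95]))
t=q[np.abs(q[:,2]-np.median(q[:,2]))<.004]
print(cv2.minEnclosingCircle(t[:,:2].astype(np.float32)*1000))
```

```text
340 260 [ 0.45919851 -0.38015762  0.15077282]
340 250 [ 0.45764831 -0.38415393  0.15110916]
275 260 [ 0.42819152 -0.37081056  0.15113816]
285 250 [ 0.43138474 -0.37593716  0.15123089]
250 260 [ 0.42795616 -0.37074005  0.1317327 ]
205 262 [ 0.42309481 -0.36802136  0.08711058]
[ 0.433533   -0.37367329  0.15122513] [0.13494088 0.15122513 0.15235096]
((444.92608642578125, -376.0691833496094), 20.3017520904541)
```

Request:
{"method": "arm_command", "body": {"deltas": [[0,[3,0,0],0],[0,[3,0,5],0],[0,[3,0,15],0],[0,[3,0,25],0],[0,[3,0,31],0],[0,[3,0,31],0],[0,[3,0,31],0]]}}

```text
t: 17.67
position: [0.4394, -0.3737, 0.0779]
tcp_rot: [[-0.957, 0.29, -0.001], [0.29, 0.957, 0.001], [0.002, 0.001, -1.0]]
ft_force: [0.5, 0.2, -2.5]
opening: 0.0469
```

Request:
{"method": "arm_command", "body": {"deltas": [[0,[0,0,1],0],[0,[0,0,3],0],[0,[0,0,4],0],[0,[0,0,4],0]]}}

```text
t: 18.0
position: [0.4401, -0.3743, 0.0752]
tcp_rot: [[-0.957, 0.29, 0.0], [0.29, 0.957, -0.0], [-0.001, -0.0, -1.0]]
ft_force: [-0.7, 0.4, 0.4]
opening: 0.0473
```

Request:
{"method": "arm_command", "body": {"deltas": [[0,[0,0,1],0],[0,[0,0,2],0],[0,[0,0,2],0]]}}

```text
t: 18.25
position: [0.4403, -0.3746, 0.075]
tcp_rot: [[-0.957, 0.29, 0.001], [0.29, 0.957, -0.001], [-0.001, -0.001, -1.0]]
ft_force: [-4.5, 2.7, 18.4]
opening: 0.0472
```

Request:
{"method": "arm_command", "body": {"deltas": [[65,[0,0,-2],0],[80,[0,0,-2],0],[100,[0,0,-2],0],[100,[0,0,-2],0],[100,[0,0,-25],0],[100,[0,0,-60],0],[100,[0,0,-100],0],[100,[0,0,-140],0]]}}

```text
t: 18.92
position: [0.4393, -0.3735, 0.2134]
tcp_rot: [[-0.957, 0.29, -0.002], [0.29, 0.957, 0.002], [0.002, 0.001, -1.0]]
ft_force: [1.2, 0.0, 0.3]
opening: 0.0876
```

Run:
```python
from h import *
s=get_state();p=snapshot("wrist");save(p,"w14");T=c2w(p,s);W=cloud(p,T)
jar(W,(.4412,-.3742))
b=W[(np.hypot(W[...,0]-.4412,W[...,1]+.3742)<.035)&(W[...,2]>.1)&(W[...,2]<.125)]
print(np.percentile(b[:,2],[5,50,95]))
to(.60,-.02,.27)
```

```text
jar n 3495 top z 0.117 med 0.1161 lid mean [ 0.4391 -0.3759] rect 439.9 -376.4 encl [ 440.4 -376.4] 20.3
[0.1134084  0.11604598 0.11710697]
t 18.97 pos [ 0.4427 -0.3765  0.2218] yaw 73.2 q5 -2.0 open 0.0878 F [ 1.8 -2.3  4.8] 
 delta [-47.8 386.5 -49.4] turn 0 dist 393
```

View pics/w14.png

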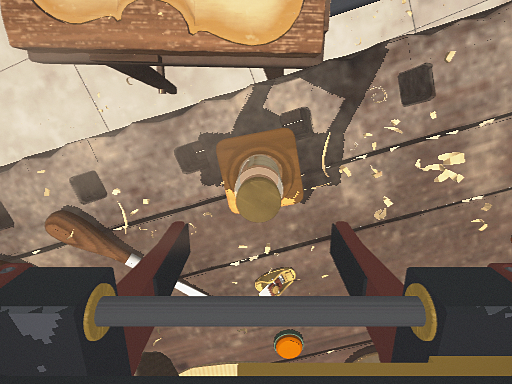

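Request:
{"method": "arm_command", "body": {"deltas": [[100,[-24,399,-60],0],[100,[-24,399,-60],0],[100,[-24,399,-60],0],[100,[-24,399,-60],0],[100,[-24,399,-60],0],[100,[-24,399,-60],0],[100,[-24,399,-60],0],[100,[-24,399,-60],0]]}}

```text
t: 19.63
position: [0.5544, -0.0628, 0.2623]
tcp_rot: [[-0.957, 0.29, -0.0], [0.29, 0.957, -0.0], [0.0, -0.0, -1.0]]
ft_force: [0.2, 0.3, 0.6]
opening: 0.0875
```

Run:
```python
from h import *
to(.58,.0,.28)
```

```text
t 19.63 pos [ 0.5544 -0.0628  0.2623] yaw 73.2 q5 -1.41 open 0.0875 F [0.2 0.3 0.6] 
 delta [ -6.3  67.5 -17.7] turn 0 dist 70
```

Request:
{"method": "arm_command", "body": {"deltas": [[100,[-6,67,-18],0],[100,[-6,67,-18],0],[100,[-6,67,-18],0],[100,[-6,67,-18],0]]}}

```text
t: 19.97
position: [0.5796, -0.0012, 0.28]
tcp_rot: [[-0.958, 0.287, 0.0], [0.287, 0.958, -0.0], [-0.0, -0.0, -1.0]]
ft_force: [0.5, -0.1, -1.4]
opening: 0.0881
```

Run:
```python
from h import *
s=get_state();p=snapshot("wrist");save(p,"w15");T=c2w(p,s);W=cloud(p,T)
np.savez("w15.npz",T=T,**{k:p[k] for k in("img","depth","mtx")})
for n in ("varnish_brush","brush_rest"):
    for r in place_of(p,n)[:2]: print(n,r["score"],r["location"],onz(p,T,r["location"],0.006))
b=W[(np.abs(W[...,0]-.45)<.08)&(np.abs(W[...,1]-.0)<.07)&(W[...,2]>.005)&(W[...,2]<.05)]
print("rest",len(b),cv2.minAreaRect(b[:,:2].astype(np.float32)*1000))
h=b[b[:,2]>.02]
print("uprights",cv2.minAreaRect(h[:,:2].astype(np.float32)*1000),np.percentile(h[:,2],[50,99]))
hsv=cv2.cvtColor(p["img"],cv2.COLOR_RGB2HSV)
m=(W[...,2]>.004)&(W[...,2]<.03)&(np.abs(W[...,0]-.62)<.07)&(np.abs(W[...,1]-.02)<.13)
nl,lab,st,ce=cv2.connectedComponentsWithStats(m.astype(np.uint8))
for k in range(1,nl):
    if st[k,4]>60:
        q=W[lab==k]; print(st[k],q.mean(0),np.percentile(q[:,2],[50,98]),cv2.minAreaRect(q[:,:2].astype(np.float32)*1000))
```

```text
varnish_brush 0.86 [279.4, 187.8] [0.62896403 0.01374805 0.006     ]
brush_rest 0.94 [234.3, 69.2] [0.45312588 0.00046632 0.006     ]
rest 4162 ((443.76318359375, 3.867412567138672), (123.49178314208984, 132.66281127929688), 0.36578139662742615)
uprights ((437.73370361328125, -1.4368896484375), (65.83940887451172, 116.71929931640625), 82.28036499023438) [0.0288903  0.04047494]
[ 221  163  117   46 1078] [0.62538966 0.02529304 0.00908456] [0.00929789 0.01209437] ((628.839111328125, 12.67889404296875), (21.587459564208984, 180.6630096435547), 3.4900336265563965)
[306 198  52  26 728] [0.67896618 0.07768237 0.01871559] [0.01822856 0.02981217] ((679.1398315429688, 79.39915466308594), (80.46722412109375, 21.456340789794922), 89.96529388427734)
```

View pics/w15.png

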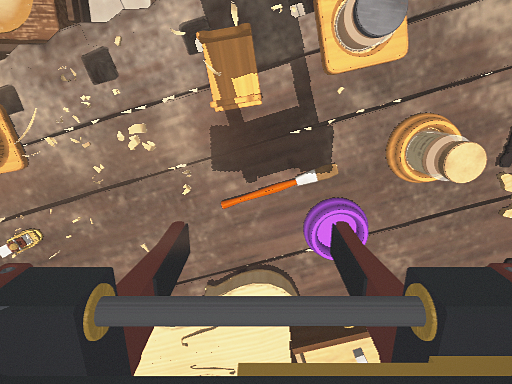

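Run:
```python
from h import *
p=dict(np.load("w15.npz"));T=p["T"];W=cloud(p,T)
d=np.hypot(W[...,0]-.452,W[...,1])
for zl in (.004,.006,.015,.033):
    m=(d<.075)&(W[...,2]>zl)&(W[...,2]<.05)
    nl,lab,st,ce=cv2.connectedComponentsWithStats(m.astype(np.uint8))
    for k in range(1,nl):
        if st[k,4]>40:
            q=W[lab==k]; print(zl,st[k],q.mean(0).round(4),np.percentile(q[:,2],[50,98]).round(4),cv2.minAreaRect(q[:,:2].astype(np.float32)*1000))
i=ortho(p,T,(.452,0),.008,.08,.00033)
cv2.imwrite("pics/o2.png",i)
```

```text
0.004 [231   1   6  17  70] [0.3877 0.0209 0.0101] [0.0083 0.0235] ((388.72625732421875, 20.73361587524414), (6.338034152984619, 12.821612358093262), 66.00016784667969)
0.004 [ 196   23   66   89 4089] [ 0.4507 -0.003   0.0127] [0.0076 0.0391] ((451.8495178222656, -3.4063072204589844), (66.0391616821289, 100.16630554199219), 82.19973754882812)
0.006 [231   1   6  15  54] [0.3867 0.0213 0.0116] [0.0101 0.0237] ((387.6762390136719, 21.201126098632812), (6.338034152984619, 10.522714614868164), 66.00016784667969)
0.006 [ 196   23   65   89 3898] [ 0.4504 -0.003   0.013 ] [0.0077 0.0392] ((452.1586608886719, -3.264892578125), (65.86518859863281, 99.24050903320312), 82.4477310180664)
0.015 [196  23  55  20 557] [0.4135 0.0018 0.0299] [0.0281 0.0401] ((412.4833679199219, 1.9848957061767578), (65.84266662597656, 8.627461433410645), 82.40176391601562)
0.015 [203  60  16  15  44] [ 0.4462 -0.0263  0.0258] [0.027  0.0307] ((444.5110168457031, -27.694704055786133), (21.837158203125, 3.3302206993103027), 32.77460861206055)
0.015 [210  93  51  15 338] [ 0.4916 -0.0087  0.0322] [0.0299 0.0403] ((491.6375427246094, -8.592430114746094), (65.11238861083984, 7.97376823425293), 82.29093170166016)
0.033 [238  23  13  10  98] [0.4164 0.0275 0.0374] [0.0379 0.0402] ((415.9789733886719, 27.42339324951172), (14.49682903289795, 8.256538391113281), 83.20303344726562)
0.033 [196  31  13   9  95] [ 0.4095 -0.0232  0.0376] [0.0381 0.0407] ((409.20733642578125, -23.16950225830078), (14.902310371398926, 8.09466552734375), 78.17105865478516)
0.033 [250  93  11   9  72] [0.4951 0.017  0.0381] [0.0384 0.0412] ((495.1245422363281, 16.85360336303711), (13.799917221069336, 7.932322025299072), 82.9075927734375)
0.033 [210 100  12   8  76] [ 0.4883 -0.0335  0.0374] [0.0379 0.0401] ((488.1690673828125, -33.75952911376953), (14.309958457946777, 7.7792067527771), 82.40262603759766)
```

View pics/o2.png

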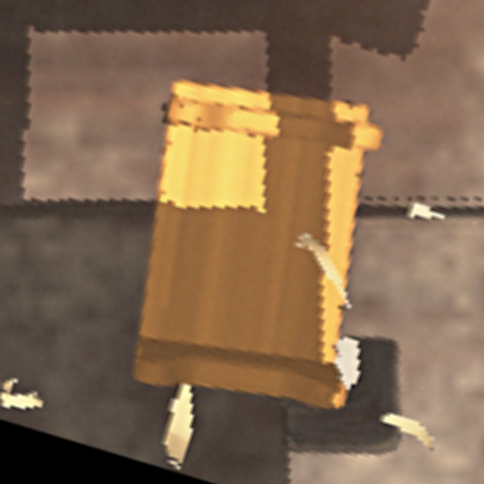

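Run:
```python
from h import *
to(.6288,.0127,.15,3.5)
```

```text
t 20.12 pos [ 0.5785 -0.0034  0.2795] yaw 73.1 q5 -1.3 open 0.0877 F [0.3 0.2 0.1] 
 delta [-43.7  30.1 129.4] turn 69.6 dist 140
```

Request:
{"method": "arm_command", "body": {"deltas": [[40,[-44,29,20],70],[40,[-44,29,40],70],[40,[-44,29,60],70],[40,[-44,29,80],70],[40,[-44,29,100],70],[40,[-44,29,130],70],[40,[-44,29,130],70],[40,[-44,29,130],70]]}}

```text
t: 20.78
position: [0.6276, 0.0107, 0.1474]
tcp_rot: [[-0.265, 0.964, -0.005], [0.964, 0.265, -0.0], [0.001, -0.005, -1.0]]
ft_force: [0.4, -0.6, 0.8]
opening: 0.0379
```

Run:
```python
from h import *
to(.6288,.0127,.13,3.5)
```

```text
t 20.78 pos [0.6276 0.0107 0.1474] yaw 15.4 q5 -0.27 open 0.0379 F [ 0.4 -0.6  0.8] 
 delta [ 1.5  1.8 17.4] turn 11.9 dist 18
```

Request:
{"method": "arm_command", "body": {"deltas": [[40,[1,1,20],12],[40,[1,1,30],12],[40,[1,1,30],12],[40,[1,1,30],12]]}}

```text
t: 21.12
position: [0.6296, 0.0124, 0.1195]
tcp_rot: [[-0.068, 0.998, -0.002], [0.998, 0.068, -0.0], [0.0, -0.002, -1.0]]
ft_force: [-0.1, -0.3, 0.0]
opening: 0.035
```

Run:
```python
from h import *
s=get_state();p=snapshot("wrist");save(p,"w16");T=c2w(p,s);W=cloud(p,T)
m=(W[...,2]>.005)&(W[...,2]<.02)&(np.abs(W[...,0]-.63)<.04)&(W[...,1]<.13)&(W[...,1]>-.1)
q=W[m]; print(len(q))
for a in range(-9,12):
    t=q[np.abs(q[:,1]-a*.01)<.005]
    if len(t)>4: print(a,np.round([t[:,0].min(),t[:,0].max(),t[:,0].mean(),np.percentile(t[:,2],95)],4),len(t))
to(.6288,.0127,.0245,3.5)
```

```text
2964
-8 [0.6246 0.6357 0.6302 0.012 ] 24
-7 [0.6241 0.6356 0.6297 0.0118] 107
-6 [0.6244 0.6349 0.6295 0.0111] 98
-5 [0.6248 0.6332 0.629  0.0108] 85
-4 [0.6242 0.6334 0.6287 0.0107] 91
-3 [0.6236 0.6334 0.6283 0.0109] 93
-2 [0.623  0.6334 0.6282 0.0113] 106
-1 [0.6224 0.6333 0.6278 0.0118] 120
0 [0.6218 0.6334 0.6275 0.012 ] 126
1 [0.6212 0.6334 0.6271 0.0126] 143
2 [0.6209 0.633  0.6266 0.0118] 137
3 [0.6213 0.6313 0.6265 0.0108] 124
4 [0.6194 0.6328 0.626  0.012 ] 129
5 [0.6179 0.6336 0.6258 0.0117] 203
6 [0.6164 0.6341 0.6251 0.0112] 230
7 [0.615  0.67   0.6274 0.0105] 281
8 [0.6145 0.67   0.6292 0.0106] 332
9 [0.6134 0.6699 0.6261 0.0102] 324
10 [0.6146 0.633  0.6237 0.0088] 211
t 21.17 pos [0.6303 0.0127 0.1203] yaw 3.9 q5 -0.07 open 0.0354 F [-0.  -0.1  0.6] 
 delta [ 0.1 -1.4 95.9] turn 0.4 dist 96
```

View pics/w16.png

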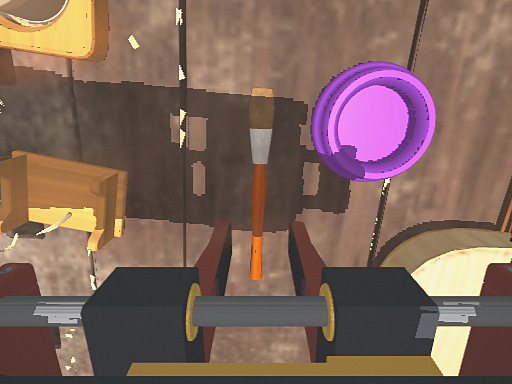

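Request:
{"method": "arm_command", "body": {"deltas": [[40,[0,-2,35],0],[40,[0,-2,65],0],[40,[0,-2,83],0],[40,[0,-2,92],0],[40,[0,-2,94],0],[40,[0,-2,94],0]]}}

```text
t: 21.67
position: [0.6289, 0.0134, 0.0267]
tcp_rot: [[-0.068, 0.998, 0.0], [0.998, 0.068, -0.0], [-0.0, 0.0, -1.0]]
ft_force: [0.8, -0.2, -0.2]
opening: 0.0348
```

Tips about 4–5 mm above the bench; go 1.5 mm lower and close.

Request:
{"method": "arm_command", "body": {"deltas": [[40,[0,0,2],0],[40,[0,0,2],0],[0,[0,0,2],0],[0,[0,0,2],0],[0,[0,0,2],0],[0,[0,0,2],0],[0,[0,0,2],0]], "grip_force": 12}}

```text
t: 22.25
position: [0.6287, 0.0137, 0.0247]
tcp_rot: [[-0.068, 0.998, 0.0], [0.998, 0.068, 0.0], [-0.0, 0.0, -1.0]]
ft_force: [-0.2, -0.2, 3.5]
opening: 0.0119
```

Request:
{"method": "arm_command", "body": {"deltas": [[0,[0,0,0],0],[0,[0,0,0],0],[0,[0,0,-10],0],[0,[0,0,-40],0],[0,[0,0,-75],0],[0,[0,0,-110],0],[0,[0,0,-110],0]]}}

```text
t: 22.83
position: [0.6324, 0.0137, 0.1414]
tcp_rot: [[-0.068, 0.998, 0.01], [0.998, 0.068, 0.0], [-0.001, 0.01, -1.0]]
ft_force: [1.2, -0.1, -0.8]
opening: 0.0124
```

Run:
```python
from h import *
s=get_state();p=snapshot("wrist");save(p,"w17")
to(.452,-.0033,.13,82.4)
```

```text
t 22.88 pos [0.6311 0.0137 0.1387] yaw 3.9 q5 -0.06 open 0.0121 F [-0.4 -0.5 -1.5] 
 delta [  -4.9 -179.9    7.3] turn -78.5 dist 180
```

View pics/w17.png

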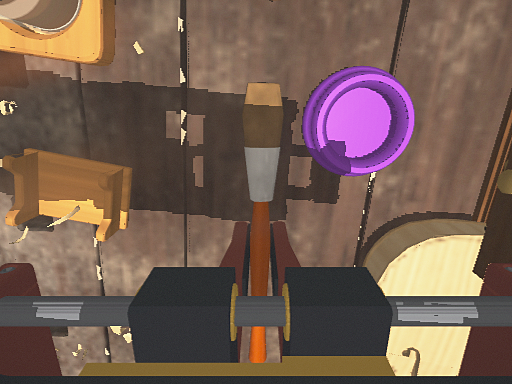

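Run:
```python
from h import *
s=get_state();p=snapshot("wrist");T=c2w(p,s);W=cloud(p,T)
P=s["position"];R=s["tcp_rot"]
L=(W-P)@R
m=(np.abs(L[...,1])<.016)&(L[...,2]>-.03)&(L[...,2]<.06)&(np.abs(L[...,0])<.12)
q=L[m]
for a in range(-10,11):
    t=q[np.abs(q[:,0]-a*.01)<.005]
    if len(t)>4: print(a,np.round([t[:,1].min(),t[:,1].max(),t[:,1].mean(),np.median(t[:,2])],4),len(t))
```

```text
-9 [-0.0092  0.0034 -0.0028  0.0144] 112
-8 [-0.0085  0.0026 -0.0027  0.0147] 206
-7 [-0.0077  0.0026 -0.0026  0.015 ] 186
-6 [-0.0069  0.0018 -0.0024  0.0153] 78
-4 [-0.0066  0.003  -0.0018  0.0153] 41
-3 [-0.0072  0.0036 -0.0017  0.0147] 229
-2 [-0.0071  0.0042 -0.0015  0.0143] 253
-1 [-0.0073  0.0051 -0.0012  0.0139] 341
0 [-0.0073  0.0051 -0.0012  0.0134] 472
1 [-0.016   0.0159 -0.0004 -0.0062] 2106
2 [-0.0056  0.0039 -0.0006  0.0156] 270
3 [-0.0077  0.0066 -0.0003  0.0141] 354
4 [-0.0082  0.0082 -0.0002  0.0147] 497
5 [-0.0091  0.0096 -0.      0.0153] 597
6 [-0.0095  0.0101  0.0001  0.0159] 678
7 [-0.0104  0.0115  0.0003  0.0157] 761
8 [-0.0103  0.011   0.0005  0.0166] 758
9 [-0.0081  0.0097  0.0005  0.0178] 337
```

Request:
{"method": "arm_command", "body": {"deltas": [[0,[-5,-20,0],-79],[0,[-5,-45,0],-79],[0,[-5,-70,0],-79],[0,[-5,-95,0],-79],[0,[-5,-120,0],-79],[0,[-5,-145,0],-79],[0,[-5,-170,0],-79],[0,[-5,-180,0],-79]]}}

```text
t: 23.6
position: [0.444, -0.0035, 0.1326]
tcp_rot: [[-0.879, 0.477, -0.007], [0.477, 0.879, 0.0], [0.006, -0.003, -1.0]]
ft_force: [-0.0, 0.6, -1.3]
opening: 0.0125
```

Run:
```python
from h import *
to(.452,-.0033,.13,82.4)
```

```text
t 23.6 pos [ 0.444  -0.0035  0.1326] yaw 61.5 q5 -1.11 open 0.0125 F [-0.   0.6 -1.3] 
 delta [-6.9  3.9  2.6] turn -20.9 dist 8
```

Request:
{"method": "arm_command", "body": {"deltas": [[0,[-2,1,0],-21],[0,[-2,1,0],-21],[0,[-2,1,0],-21],[0,[-2,1,0],-21],[0,[-2,1,0],-21]]}}

```text
t: 24.02
position: [0.4506, -0.0035, 0.1334]
tcp_rot: [[-0.99, 0.14, -0.002], [0.14, 0.99, 0.0], [0.002, -0.0, -1.0]]
ft_force: [-0.1, -0.7, -0.4]
opening: 0.012
```

Run:
```python
from h import *
s=get_state();p=snapshot("wrist");save(p,"w18");T=c2w(p,s);W=cloud(p,T)
to(.452,-.0033,.053,82.4)
m=(np.hypot(W[...,0]-.452,W[...,1])<.075)&(W[...,2]>.015)&(W[...,2]<.05)
nl,lab,st,ce=cv2.connectedComponentsWithStats(m.astype(np.uint8))
for k in range(1,nl):
    if st[k,4]>40:
        q=W[lab==k]; print(st[k],q.mean(0).round(4),cv2.minAreaRect(q[:,:2].astype(np.float32)*1000))
L=(W-s["position"])@s["tcp_rot"]
q=W[(np.abs(L[...,1])<.016)&(L[...,2]>0)&(L[...,2]<.03)&(np.abs(L[...,0])<.12)]
print("brush",cv2.minAreaRect(q[:,:2].astype(np.float32)*1000))
```

```text
t 24.07 pos [ 0.4508 -0.0035  0.1336] yaw 82.0 q5 -1.46 open 0.0122 F [ 0.4 -0.1 -0.1] 
 delta [-1.3  0.4 80.6] turn -0.4 dist 81
[279 147  22  14 274] [0.4144 0.026  0.0334] ((415.46905517578125, 25.858745574951172), (17.088048934936523, 8.085129737854004), 83.6744613647461)
[222 148  23  14 290] [ 0.4082 -0.0209  0.0335] ((409.0805969238281, -21.363706588745117), (18.750404357910156, 8.123563766479492), 82.02979278564453)
[226 185  18  16  68] [ 0.4453 -0.0267  0.0264] ((444.89031982421875, -27.572139739990234), (21.685659408569336, 4.175821304321289), 33.0944709777832)
[226 229   7  18  87] [ 0.4846 -0.0382  0.0303] ((485.8078918457031, -39.1350212097168), (4.539898872375488, 8.368127822875977), 55.115840911865234)
[286 229  12  19 150] [0.4928 0.0199 0.0313] ((494.5533752441406, 19.66229248046875), (9.158110618591309, 7.074387550354004), 77.90817260742188)
brush ((449.0767517089844, -5.140693664550781), (30.100370407104492, 180.66065979003906), 76.62177276611328)
```

View pics/w18.png

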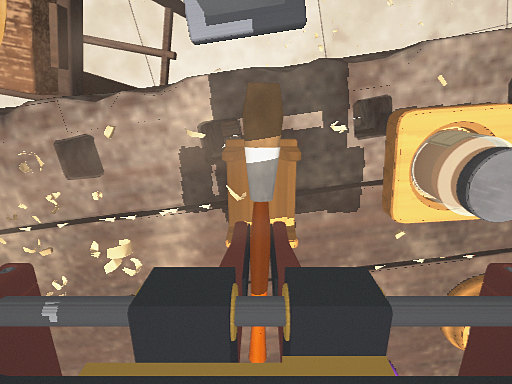

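Request:
{"method": "arm_command", "body": {"deltas": [[0,[-1,0,25],0],[0,[-1,0,50],0],[0,[-1,0,66],0],[0,[-1,0,74],0],[0,[-1,0,76],0],[0,[-1,0,76],0]]}}

```text
t: 24.57
position: [0.4521, -0.0037, 0.0579]
tcp_rot: [[-0.99, 0.138, -0.001], [0.138, 0.99, 0.0], [0.001, -0.0, -1.0]]
ft_force: [0.8, -0.0, -0.2]
opening: 0.012
```

Request:
{"method": "arm_command", "body": {"deltas": [[0,[0,0,2],0],[0,[0,0,4],0],[0,[0,0,4],0],[0,[0,0,4],0]]}}

```text
t: 24.9
position: [0.4528, -0.0037, 0.0548]
tcp_rot: [[-0.991, 0.136, 0.001], [0.136, 0.991, -0.0], [-0.001, 0.0, -1.0]]
ft_force: [-0.0, -0.1, -0.8]
opening: 0.012
```

Request:
{"method": "arm_command", "body": {"deltas": [[0,[0,0,1],0],[0,[0,0,2],0],[0,[0,0,2],0]]}}

```text
t: 25.15
position: [0.4526, -0.0037, 0.0524]
tcp_rot: [[-0.991, 0.136, 0.001], [0.136, 0.991, -0.0], [-0.001, 0.0, -1.0]]
ft_force: [-0.3, 0.3, 1.5]
opening: 0.0118
```

Light contact. Release (small opening) and rise.

Request:
{"method": "arm_command", "body": {"deltas": [[0,[0,0,0.5],0],[20,[0,0,0.5],0],[30,[0,0,0.5],0],[40,[0,0,0.5],0],[40,[0,0,0],0],[40,[0,0,-15],0],[40,[0,0,-40],0],[40,[0,0,-70],0]]}}

```text
t: 25.82
position: [0.451, -0.0036, 0.1219]
tcp_rot: [[-0.991, 0.136, -0.004], [0.136, 0.991, 0.0], [0.004, -0.0, -1.0]]
ft_force: [0.4, -0.2, 1.1]
opening: 0.0355
```

Request:
{"method": "arm_command", "body": {"deltas": [[40,[-20,0,-40],0],[40,[-40,0,-80],0],[40,[-60,0,-120],0],[40,[-80,0,-140],0],[40,[-80,0,-150],0],[40,[-80,0,-150],0]]}}

```text
t: 26.32
position: [0.5336, -0.0147, 0.275]
tcp_rot: [[-0.991, 0.137, 0.005], [0.137, 0.991, -0.0], [-0.005, 0.0, -1.0]]
ft_force: [0.0, -0.3, -0.2]
opening: 0.0353
```

Run:
```python
from h import *
s=get_state();p=snapshot("wrist");save(p,"w19");T=c2w(p,s);W=cloud(p,T)
print(s["t"],s["position"])
A=np.array([np.cos(np.radians(172.4)),np.sin(np.radians(172.4))]);B=np.array([-A[1],A[0]])
D=W[...,:2]-np.array([.452,-.0033]);a=D@A;b=D@B
for k in range(-10,11):
    m=(np.abs(a-k*.01)<.004)&(np.abs(b)<.016)&(W[...,2]>.032)&(W[...,2]<.06)
    if m.sum()>3: print(k,m.sum(),np.round([b[m].min(),b[m].max(),np.median(W[m][:,2])],4))
jar(W,(.448,.168))
t=snapshot("top");save(t,"top1");Wt=cloud(t,c2w(t));
c=snapshot("scene");save(c,"scene1")
for n,q in (("finger_plane",t),("sanding_block",t)):
    for r in outline_of(q,n)[:1]: print(n,r["rect"],np.nanmedian(Wt[r["pixels"]],0))
```

```text
26.3167 [ 0.53364733 -0.01473346  0.27497871]
-9 30 [-0.0018  0.0089  0.0387]
-8 51 [-0.0018  0.0089  0.0384]
-7 49 [-0.0019  0.0075  0.0375]
-6 38 [-0.0019  0.0074  0.0373]
-5 46 [-0.0019  0.0073  0.0373]
-4 49 [-0.0019  0.0072  0.0376]
-3 59 [-0.0032  0.0071  0.0381]
-2 55 [-0.0033  0.007   0.0381]
-1 59 [-0.0046  0.0068  0.038 ]
0 69 [-0.0045  0.0067  0.0384]
1 62 [-0.0046  0.0067  0.0377]
2 53 [-0.0033  0.0053  0.0367]
3 73 [-0.0058  0.0064  0.0377]
4 93 [-0.007   0.0076  0.0376]
5 112 [-0.0094  0.0087  0.0368]
6 114 [-0.0094  0.0086  0.0362]
7 136 [-0.0105  0.0096  0.0365]
8 126 [-0.0105  0.0095  0.0356]
9 57 [-0.0093  0.0071  0.0341]
jar n 3387 top z 0.0844 med 0.0831 lid mean [0.4484 0.1657] rect 449.1 166.3 encl [449.  166.7] 27.0
sanding_block [134.5, 180.9, 160.5, 194.8] [0.58275914 0.41108184 0.02789385]
```

View pics/w19.png

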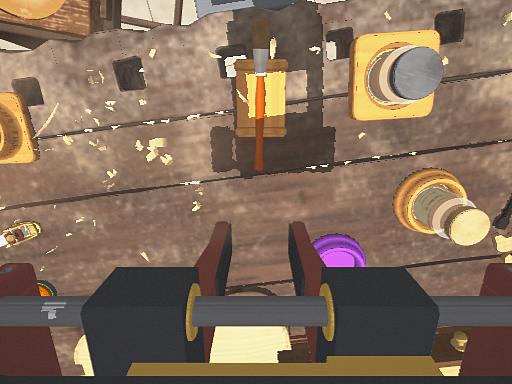

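View pics/top1.png

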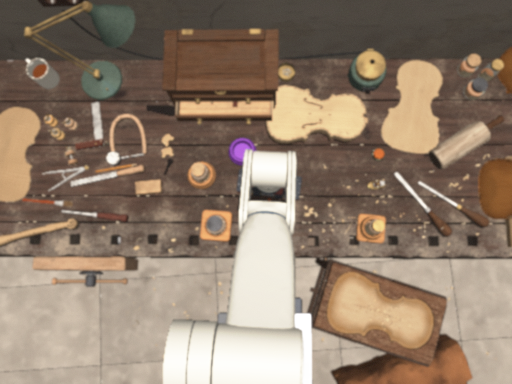

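View pics/scene1.png

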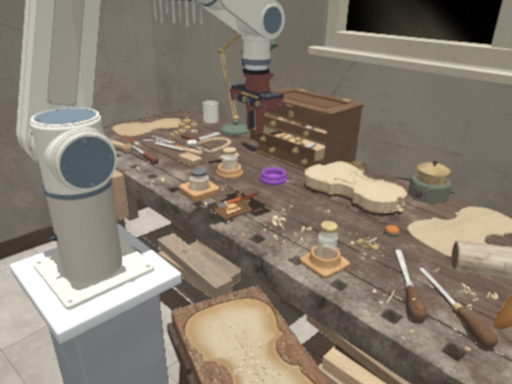

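```bash
python3 -c "
from rig import *
print(finish_job())"
```

```text
the job is handed in; nothing more can be done
None
```

The bench is set out and the job was handed in at about t = 26.5 s. All three jars are in their bases and the brush lies across its rest.

**Jars:**

| Jar | Base | Lid height measured after release | Expected when fully down |
|---|---|---|---|
| Squat (black lid) | Square | 84 mm | 84 mm |
| Middle (brown lid) | Round, wooden | 97 mm | 97 mm |
| Slim (golden lid) | Narrow | 117 mm | 117 mm |

The purple look-alike was left alone.

**Brush:** It was laid last, in both troughs, with its middle over the rest. Its upper side is level within about 2 mm at both uprights (about 38 mm high). The ferrule is within ±10 mm of the rest's centreline, inside the 26 mm flat of the trough.

**Problems and checks:**
- The slim jar was gripped about 9 mm higher than planned, because the fingers had not fully closed when the lift began. It showed upright in the wrist picture, and I measured its real height again before lowering it.
- Lowering the jars pressed them onto the bore floors with up to about 20 N.
- The sanding block measured unmoved at the end.
- The trained network did not find the finger plane in the last top picture. The final wrist picture shows it lying on the right, and the arm never went near it, but I did not measure its position again.

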